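# Hold a plinth corner together for screwing

## Robot

A 6-joint arm with a two-finger parallel gripper is mounted at the origin on the work surface. World frame = base frame: x ahead of the robot, y to its left, z up, the work surface at z = 0. Lengths are in m, angles in rad, forces in N, time in s.
With the tool pointing down it reaches from about 0.3 to 0.875 m from the base axis. Payload 6.4 kg.
Tool frame: the origin (TCP) lies on the centre line of the jaws, within the pads' length; the fingertips stand 25 mm ahead of it and the grasp point (between the pads) lies 6 mm ahead of it; z points along the fingers, y is the line along which they close (so a half turn about z gives the same grasp; the last joint's range is limited). The gripper opens to 85 mm and grips with 20 to 120 N. Pads are 22 mm wide; open, the fingers measure 114 mm over their backs; the gripper's body (76 mm by 85 mm) begins 54 mm behind the grasp point. The pads swing forward as they close: fully open they stand 13 mm farther back than shut.
Start: joints at [1.12, 0.181, 1.607, -0, 1.354, -0.206], TCP at [0.139, 0.558, 0.256] pointing down, gripper open.
Joint ranges: [-2.99, 2.99], [-0.89, 2.07], [0.3, 2.58], [-1.14, 4.28], [0, 2.63], [-3.12, 3.12]. Speed limits (rad/s): [2.57, 2.57, 3.01, 3.14, 3.14, 3.14].

## Interface

Orientations are given as a unit quaternion [w, x, y, z].
In Python, from bench import get_obs, camera, hand_in, spot_in gives the robot as it stands.
- The arm moves only by the shell command python3 -m jog 'ROWS'. ROWS is JSON, one flat list of numbers, 7 for each row, row after row: the shift along the tool's x, y, z in m, then the turn, a rotation vector about the tool's x, y, z in rad, then the closure, from 0 (fully open) to 1 (shut). A call has 1 to 20 rows; each row is the pose to reach, as a shift and turn from the pose commanded when the call began, along the tool's axes at that moment; what a row does not reach only later rows make up. A row lasts 1/8 s, in which the tool goes at most 62.5 mm and 10.7 degrees, less where a joint would pass 70% of its speed; a pose out of reach is approached as far as the arm can. A call with a gripper value outside its range is refused whole. The fingers move at their own pace and stop on an object; the grip force is fixed at half the most. Time passes only in rows, so rows that repeat a pose let the fingers close. It gives the time, the measured TCP pose, the force, the opening and the grip force at its end, in the units of the state.
- get_obs(): the state, without advancing time (a new reading comes with each control period).
- camera(name): name is "scene" or "side" or "wrist"; returns a dict with "frame" (480x640x3 uint8, red, green, blue), "mtx" (3x3 intrinsics, pixels), "distortion" ([k1, k2, p1, p2, k3] as OpenCV has them; the pictures are not rectified), "extrinsics" (4x4, takes a point from camera to world coordinates). Camera axes: x right, y up, looking along -z (the intrinsics and any distortion apply to the point x, -y, -z); pixel columns grow to the right and rows downward; lengths in m; the calibration is good to about 2 mm. A picture is of the moment at which its call begins. There is no depth.
- hand_in(): hands the job in; it is judged then, once.
Trained networks look in a picture, given as the dict that the camera call returned (one of the last four; its "shot" number tells which), for a name from the list of things; names that differ only in an ending like _2 or _b are one class to them, and where a whole thing is asked for, a point or a joint stands for the part that bears it (a point fixed in the world has none). Each returns a list of dicts, best first, with "confidence" (0 to 1); they miss things now and then, are a little off and sometimes report something else, mostly with a low value. They report only what shows in the picture. A call takes as long as a camera call. They do not tell look-alikes from the thing itself.
- spot_in(picture, name): "xyz" ([x, y, z] in m, in world coordinates, good to about 4 mm: the middle of the surface that is visible of it).
The state is a dict: "time_s": time; "q": joint angles; "dq": joint speeds; "joint_efforts": joint torques, N m; "eef_pos": TCP position; "eef_rot": TCP orientation; "wrist_force": force on the tool from outside, world axes, zero at the start; "torque": the same for the moment, N m; "opening": opening from 0.0 (shut) to 1.0 (fully open); "grasp_force": force on a finger pad.
Only numpy, scipy, OpenCV 4.12 (cv2) and the standard library are available. Lean on these libraries where they do the work, as an engineer would, in place of code of your own. Each camera call takes 0.05 s, during which the arm holds its last target. There are 200 camera calls.

## Task

On the fitter's bench, push the loose white end rail of the cabinet plinth fully home in the assembly corner: its end butted against the clamped walnut front rail and its face flush along the aluminium side fence. Then take the corner foot bracket (the two-winged one, not the straight one), seat it upright on the bench in the inside corner of the two rails with a wing flat on each, and finish still holding it pressed firmly against both rails at once, so that a colleague can drive the screws. Leave the other things on the bench where they lie.

Things in the scene. Friction and masses are not known exactly. Their poses are not given: they have to be found in the camera images.
- fences: Fixed aluminium angle fences, 30 mm high, and two toggle clamps. Origin on the bench at the inside corner where the rails' inner faces meet when both are home; x points away from the robot (within 0.1 rad), z up. In this frame the side fence's upright face is the plane y = +18 mm, from x = -225 to -25 mm, its flat foot reaching to y = +53 mm.
- front_rail: Walnut front rail of the plinth, 18 mm thick, 70 mm high, clamped on edge, immovable. Same origin and axes as the fences: its inner (robot-side) face is the plane x = 0, from y = +18 to -560 mm. The clamps that hold it are up to 120 mm high and stand at y = -250 and -470 mm.
- end_rail: Loose white end rail, a board 220 mm long (x), 18 mm thick (y), 70 mm high (z), 0.2 kg, standing on its long edge, out of place and askew. Origin at the centre of its underside. Home, its origin is at x = -110 mm, y = +9 mm in the fences' frame with parallel axes: +x end touching the front rail, +y face touching the side fence.
- corner_bracket: Black plastic bracket, 0.1 kg, upright. Origin at the underside on the axis of its round bush (34 mm diameter, 62 mm high), which has 30 mm free room to each wing: grip it across the wings' bisector (a 33 mm high web lies along the bisector). Two wings 77 mm long, 45 mm high, outer faces the planes x = +52 and y = +52 mm; base 5 mm thick. Seated, its axes are parallel to the fences'.
- bracket_corner (a point): Point on the corner bracket's underside where its two outer faces meet, at x = y = +52 mm in the bracket's frame; seated, it lies at the fences' origin. Same axes as the bracket. The bracket's smooth plastic wings and base slide on board and bench with friction about 0.35.
- straight_bracket: Bystander: straight foot bracket, same bush and black plastic but only one wing (outer face x = +52 mm, 77 mm long). Origin on the bush axis, at the underside. It may stand in either of the two places where the corner bracket may stand.
- levelling_foot: Bystander: levelling foot, 40 mm disc with an upright 10 mm threaded stud, 61 mm high, near the front rail; origin at the centre of its underside.
- cup_hinge: Bystander: steel cabinet cup hinge, about 52 x 85 x 23 mm, near the front rail; origin near its middle, on the bench.
- try_square: Bystander: try square lying flat, wooden stock 110 mm, steel blade 150 mm, left of the side fence; origin under the middle of the stock.
- tape_measure: Bystander: grey tape measure, 66 x 40 x 62 mm, left of the side fence; origin at the centre of its underside.
- screwdriver: Bystander: screwdriver lying along the outer side of the side fence, handle towards the robot.
Things that resemble listed ones, but are neither listed nor needed, are in the scene too. Leave any orange look-alike of the end_rail alone.

How it is judged:
On the way:
1. the end rail is home: end against the front rail, face flush along the side fence (x of end_rail in the frame of fences between -0.1125 and -0.1075 m and y of end_rail in the frame of fences between 0.0065 and 0.0115 m and angle between the x axis of end_rail and the x axis of fences, either way round below 0.02 rad and angle between end_rail's own z axis and vertical below 0.04 rad and height (world z) of end_rail below 0.004 m), for 0.2 s.
At the end, for the whole second after the job is handed in: End rail home within 2.5 mm of front rail and side fence, square within 0.02 rad; corner bracket upright on the bench, its corner within 3 mm of the inside corner, square within 0.03 rad, at rest, pressing each rail with over 2 N, still held by the fingers (all of step 1 and horizontal distance between bracket_corner and fences below 0.003 m and angle between the x axis of corner_bracket and the x axis of fences, either way round below 0.03 rad and angle between corner_bracket's own z axis and vertical below 0.05 rad and height (world z) of corner_bracket below 0.004 m and linear speed of corner_bracket below 0.01 m/s and contact force between corner_bracket and front_rail above 2 N and contact force between corner_bracket and end_rail above 2 N and contact force between the fingers and corner_bracket above 2 N); the arm keeps its last pose, push and grip.
It fails at once if another thing on the bench was disturbed (moved more than 25 mm) (distance of any of straight_bracket, levelling_foot, cup_hinge, try_square, tape_measure, screwdriver from where it was at the start of the episode above 0.025 m).
It also fails if it takes over 61 s, if anything falls off the work surface, if the arm or the gripper's body presses on something with over 40 N, if the wrist force passes 120 N, or if a joint passes its speed limit or range.

## Working session

There is one attempt and no reset: what is moved stays moved. The work goes in short steps, Python scripts to look and compute and a shell command to move; the robot and the scene stay as the last step left them, time stands still between calls to the robot, and variables do not carry over. Pictures are saved under pics/ and viewed, at most 10 in all, crops included, and the job is handed in when it is done.

```bash
mkdir -p pics; ls; python3 - <<'E'
from bench import *
import cv2,json
o=get_obs();print({k:o[k] for k in('time_s','eef_pos','eef_rot','wrist_force','opening')})
for n in("scene","side"):
    c=camera(n);cv2.imwrite(f"pics/{n}0.png",c["frame"][:,:,::-1])
    print(n,c["mtx"].tolist() if hasattr(c["mtx"],'tolist') else c["mtx"],c["distortion"],c["extrinsics"])
    for t in("fences","front_rail","end_rail","corner_bracket","straight_bracket","levelling_foot","cup_hinge"):
        print(t,[( [round(float(v),3) for v in d["xyz"]],round(d["confidence"],2)) for d in spot_in(c,t)])
E
```

```text
pics
{'time_s': 0.0, 'eef_pos': array([0.13910499, 0.55737602, 0.25536194]), 'eef_rot': array([-2.74358297e-04,  1.22073946e-01,  9.92520600e-01, -8.56869004e-04]), 'wrist_force': array([ 0.43058816, -0.2371299 ,  0.29825755]), 'opening': 1.0037807941588655}
scene [[476.9645269388996, 0.0, 324.3991557806913], [0.0, 476.9645269388996, 241.7654539080539], [0.0, 0.0, 1.0]] [-0.01006719  0.          0.          0.          0.        ] [[-0.04370159 -0.70138111  0.71144551  1.43736195]
 [ 0.99898107 -0.03871123  0.02320029  0.00295638]
 [ 0.01126869  0.71173449  0.70235819  0.97123773]
 [ 0.          0.          0.          1.        ]]
fences [([0.673, -0.137, 0.029], 0.8)]
front_rail [([0.666, -0.163, 0.066], 0.87)]
end_rail [([0.539, 0.061, 0.074], 0.92), ([0.277, 0.248, 0.051], 0.86), ([0.283, -0.215, 0.047], 0.81)]
corner_bracket [([0.482, -0.185, 0.034], 0.94)]
straight_bracket [([0.454, -0.38, 0.026], 0.63), ([0.668, -0.163, 0.064], 0.16)]
levelling_foot [([0.619, -0.056, 0.046], 0.59)]
cup_hinge [([0.596, -0.21, 0.022], 0.52)]
side [[460.87034111605357, 0.0, 325.6637029056795], [0.0, 460.87034111605357, 239.19512535834974], [0.0, 0.0, 1.0]] [-0.09918078  0.          0.          0.          0.        ] [[ 0.88207257  0.3216234  -0.34424754  0.1765    ]
 [-0.47075978  0.57341545 -0.67050723 -0.64390374]
 [-0.01825396  0.75349393  0.6572014   0.66583354]
 [ 0.          0.          0.          1.        ]]
fences [([0.656, -0.24, 0.055], 0.92)]
front_rail [([0.648, -0.248, 0.051], 0.79)]
end_rail [([0.276, -0.242, 0.072], 0.92), ([0.261, 0.232, 0.046], 0.85), ([0.506, 0.057, 0.041], 0.68), ([0.595, -0.214, 0.018], 0.57)]
corner_bracket [([0.46, -0.187, 0.023], 0.86), ([0.526, 0.35, 0.011], 0.6)]
straight_bracket [([0.44, -0.396, 0.013], 0.58)]
levelling_foot [([0.609, -0.058, 0.011], 0.75)]
cup_hinge [([0.597, -0.21, 0.017], 0.9)]
```

View pics/scene0.png

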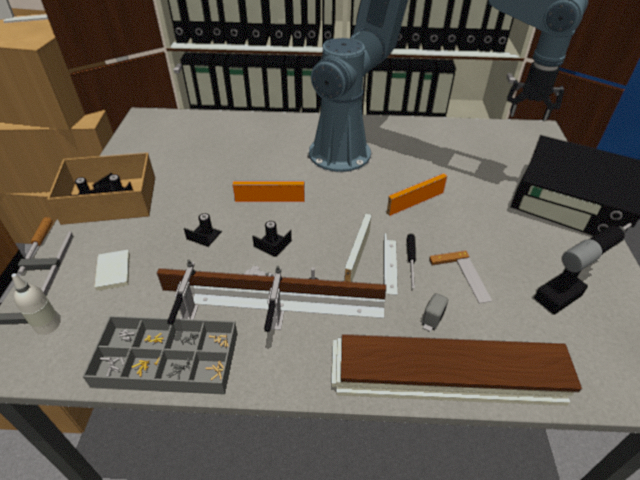

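View pics/side0.png

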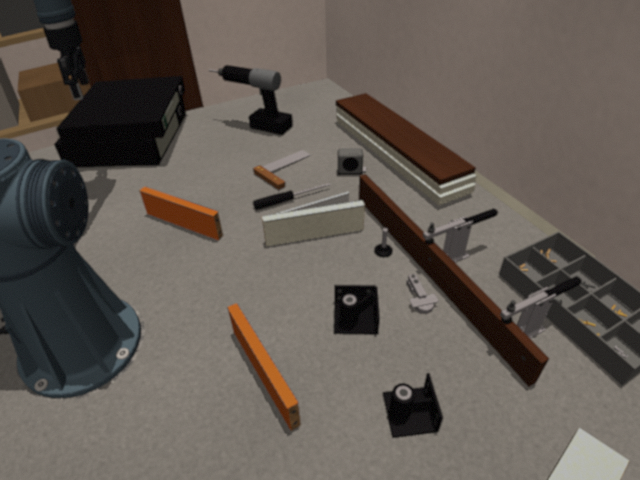

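Scene view: the white end rail is at (357,247), and the walnut rail's left end is at (385,290). The side fence is at (391,262) and the two brackets are at (272,238) and (203,230). Candidates in the side view: the bracket at (357,308) seems to have two wings and the one at (412,405) one. I'll confirm that in an enlarged crop.

```bash
cat > h.py <<'E'
import numpy as np,cv2
def ray(c,px):
    m=np.array(c["mtx"]);u=cv2.undistortPoints(np.array([[px]],float),m,np.array(c["distortion"]))[0,0]
    E=np.array(c["extrinsics"]);d=E[:3,:3]@np.array([u[0],-u[1],-1.]);return E[:3,3],d/np.linalg.norm(d)
def atz(c,px,z):
    o,d=ray(c,px);return o+d*(z-o[2])/d[2]
def tri(c1,p1,c2,p2):
    a,d=ray(c1,p1);b,e=ray(c2,p2)
    s=np.linalg.lstsq(np.c_[d,-e],b-a,rcond=None)[0];P=a+s[0]*d;Q=b+s[1]*e
    return (P+Q)/2,np.linalg.norm(P-Q)
def proj(c,P):
    E=np.linalg.inv(np.array(c["extrinsics"]));p=(E[:3,:3]@np.atleast_2d(P).T).T+E[:3,3]
    p=p*[1,-1,-1];return cv2.projectPoints(p,np.zeros(3),np.zeros(3),np.array(c["mtx"]),np.array(c["distortion"]))[0][:,0]
def crop(f,x0,y0,w,h,k,g=20):
    im=cv2.resize(f[y0:y0+h,x0:x0+w],None,fx=k,fy=k,interpolation=cv2.INTER_CUBIC)[:,:,::-1].copy()
    for x in range(-(-x0//g)*g,x0+w,g):
        cv2.line(im,((x-x0)*k,0),((x-x0)*k,8),(0,255,255),1);cv2.putText(im,str(x),((x-x0)*k+2,18),0,.4,(0,255,255),1)
    for y in range(-(-y0//g)*g,y0+h,g):
        cv2.line(im,(0,(y-y0)*k),(8,(y-y0)*k),(0,255,255),1);cv2.putText(im,str(y),(10,(y-y0)*k+4),0,.4,(0,255,255),1)
    return im
E
python3 - <<'E'
from bench import *;from h import *;import pickle
s=camera("scene");d=camera("side");pickle.dump((s,d),open("c0.pkl","wb"))
a=crop(s["frame"],330,200,100,100,4);b=crop(s["frame"],180,205,130,50,3)
b=cv2.copyMakeBorder(b,0,400-150,0,10,cv2.BORDER_CONSTANT)
e=crop(d["frame"],325,270,130,170,3)
e2=crop(d["frame"],255,180,130,70,3);e2=cv2.copyMakeBorder(e2,0,0,0,0,cv2.BORDER_CONSTANT)
b[160:160+210,0:390]=e2
b=b[:400]
im=np.hstack([a,b[:,:400]])
print(im.shape);cv2.imwrite("pics/cr1.png",im);cv2.imwrite("pics/cr2.png",e)
E
```

```text
(400, 800, 3)
```

View pics/cr1.png

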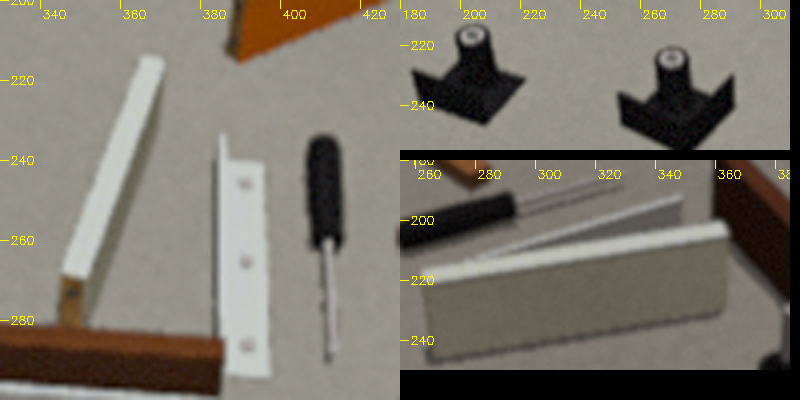

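View pics/cr2.png

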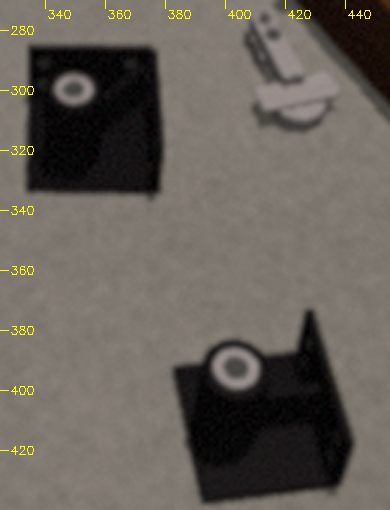

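```bash
python3 - <<'E'
from h import *;import pickle
np.set_printoptions(precision=4,suppress=True)
s,d=pickle.load(open("c0.pkl","rb"))
for n,p,z in[("rail nearL",(365,214),.07),("rail nearR",(371,215),.07),("rail farL",(345.5,268),.07),("rail farR",(352.5,269.5),.07),
 ("front in corner",(385.5,285),.07),("front in mid",(330,282),.07),("front in left",(160,270),.07),("fence near top",(385.5,233),.03),("fence foot near",(396,240),.0),("fence foot far",(397.5,294),0),
 ("bush top",(270.7,224.3),.062),("wing tip -",(253.3,236),.045),("wing tip +",(291.7,230),.045),("corner bottom",(274,254),0)]:
    print(n,atz(s,p,z))
print("bush tri",tri(s,(270.7,224.3),d,(349.5,299.7)))
print("rail near tri",tri(s,(365,214),d,(257,219)) , atz(d,(257,219),.07),atz(d,(361,203),.07),atz(d,(266,301-180+120),0))
print("straight bush",atz(s,(203.5,216.5),.062),atz(d,(403,392),.062))
E
```

```text
rail nearL [0.405  0.0843 0.07  ]
rail nearR [0.4083 0.1014 0.07  ]
rail farL [0.6167 0.0311 0.07  ]
rail farR [0.6208 0.0489 0.07  ]
front in corner [0.668  0.1305 0.07  ]
front in mid [ 0.6656 -0.0067  0.07  ]
front in left [ 0.6489 -0.4374  0.07  ]
fence near top [0.4385 0.1454 0.03  ]
fence foot near [0.4347 0.1792 0.    ]
fence foot far [0.6374 0.1704 0.    ]
bush top [ 0.4548 -0.181   0.062 ]
wing tip - [ 0.4872 -0.2269  0.045 ]
wing tip + [ 0.4568 -0.1222  0.045 ]
corner bottom [ 0.5105 -0.169   0.    ]
bush tri (array([ 0.4541, -0.1836,  0.0591]), np.float64(0.005647539889610873))
rail near tri (array([0.3961, 0.0878, 0.067 ]), np.float64(0.009325975280667712)) [0.3938 0.0906 0.07  ] [0.6112 0.0316 0.07  ] [0.4079 0.0943 0.    ]
straight bush [ 0.4327 -0.3766  0.062 ] [ 0.4317 -0.3812  0.062 ]
```

Scene crop: the bracket at (272,238) shows two upright wings (tips at 253,236 and 292,230), so it is the corner bracket. The one at (203,230) has a single wing, at the left, so it is the straight one. The heights check: the bush triangulates to z=0.059 and the rail is 0.218 long. The gripper is already aligned with the rail, so I'll move above its centre.

```bash
cat >> h.py <<'E'
def togo(x,y,z,yaw):
    "tool shift/turn to TCP pose; yaw = world angle of tool y minus pi/2, modulo half turn"
    from bench import get_obs
    from scipy.spatial.transform import Rotation as R
    o=get_obs();r=R.from_quat(np.roll(o["eef_rot"],-1))
    best=None
    for k in(0,np.pi):
        c,s=np.cos(yaw+k),np.sin(yaw+k)
        T=R.from_matrix(np.array([[-c,-s,0],[-s,c,0],[0,0,-1]]).T if False else np.array([[-c,-s,0],[-s,c,0],[0,0,-1.]]))
        v=(r.inv()*T).as_rotvec()
        if best is None or np.linalg.norm(v)<np.linalg.norm(best):best=v
    print("shift",r.inv().apply(np.array([x,y,z])-o["eef_pos"]).round(4),"turn",best.round(3),"q",np.round(o["q"],2),"t",o["time_s"])
E
python3 -c "
from h import *;togo(.5127,.0664,.2,-.244)"
python3 -m jog '[-0.481,-0.386,0.055,0,0,0,0.4,-0.481,-0.386,0.055,0,0,0,0.4,-0.481,-0.386,0.055,0,0,0,0.4,-0.481,-0.386,0.055,0,0,0,0.4,-0.481,-0.386,0.055,0,0,0,0.4,-0.481,-0.386,0.055,0,0,0,0.4,-0.481,-0.386,0.055,0,0,0,0.4,-0.481,-0.386,0.055,0,0,0,0.4,-0.481,-0.386,0.055,0,0,0,0.4,-0.481,-0.386,0.055,0,0,0,0.4,-0.481,-0.386,0.055,0,0,0,0.4,-0.481,-0.386,0.055,0,0,0,0.4]'
python3 - <<'E'
from bench import *;from h import *;import pickle
c=camera("wrist");pickle.dump(c,open("w1.pkl","wb"));print(np.round(c["extrinsics"],3).tolist(),c["mtx"][0][0],c["distortion"])
cv2.imwrite("pics/w1.png",c["frame"][:,:,::-1])
E
```

```text
shift [-0.4813 -0.3864  0.0563] turn [ 0.    -0.    -0.001] q [ 1.12  0.18  1.61  0.    1.35 -0.21] t 0.9
time_s: 2.4
eef_pos: [0.512, 0.067, 0.201]
eef_rot: [-0.001, 0.122, 0.992, 0.0]
wrist_force: [-1.2, 0.1, 0.1]
opening: 0.601
grasp_force: 0.0
[[0.243, -0.931, -0.273, 0.443], [0.97, 0.234, 0.068, 0.084], [0.001, -0.282, 0.959, 0.32], [0.0, 0.0, 0.0, 1.0]] 420.26761226228325 [-0.09490871  0.          0.          0.          0.        ]
```

View pics/w1.png

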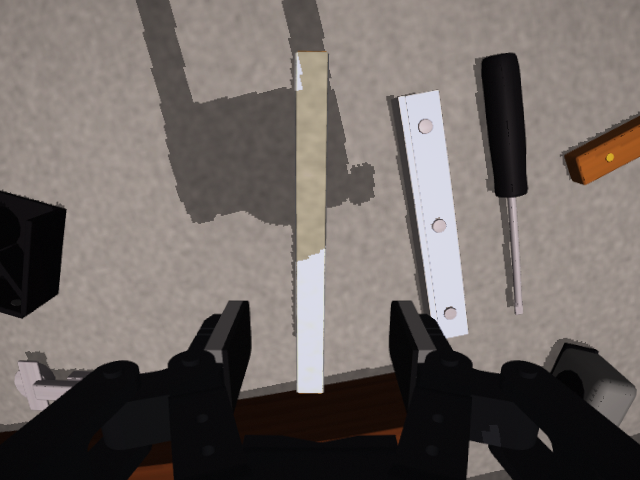

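Wrist view: the rail runs vertically between the pads, top corners (297,52), (328,52), (297,392), (323,392). The fence's upright edge starts at (399,97), its foot corners are (439,90) and (467,333), and the front rail's inner top edge runs (240,401) to (385,376).

```bash
python3 - <<'E'
from h import *;import pickle
np.set_printoptions(precision=4,suppress=True)
c=pickle.load(open("w1.pkl","rb"))
for n,p,z in[("railnear",(297,52),.07),("",(328,52),.07),("far",(297,392),.07),("",(323,392),.07),("face near",(399,97),.03),("face",(421,270),.03),("foot n",(439,90),0),("foot f",(467,333),0),("front",(240,401),.07),("front",(385,376),.07)]:print(n,atz(c,p,z))
togo(.512,.067,.064,-.244)
E
```

```text
railnear [0.4034 0.0814 0.07  ]
 [0.4076 0.0981 0.07  ]
far [0.6155 0.0247 0.07  ]
 [0.62   0.0424 0.07  ]
face near [0.4404 0.1392 0.03  ]
face [0.5635 0.1312 0.03  ]
foot n [0.4421 0.1746 0.    ]
foot f [0.643  0.1651 0.    ]
front [ 0.6134 -0.0167  0.07  ]
front [0.6179 0.0871 0.07  ]
shift [-0.0005 -0.0005  0.1371] turn [ 0.    -0.001 -0.   ] q [-0.1   0.11  1.81  0.    1.23 -1.43] t 2.45
```

```bash
python3 -m jog '[0,-0.002,0.06,0,0,0,0.4,0,-0.002,0.1,0,0,0,0.4,0,-0.002,0.136,0,0,0,0.4,0,-0.002,0.136,0,0,0,0.4,0,-0.002,0.136,0,0,0,1,0,-0.002,0.136,0,0,0,1,0,-0.002,0.136,0,0,0,1,0,-0.002,0.136,0,0,0,1,0,-0.002,0.136,0,0,0,1,0,-0.002,0.136,0,0,0,1]'
python3 - <<'E'
from h import *
togo(.5578-.005,.1255-.005,.067,-.04)
E
```

```text
time_s: 3.7
eef_pos: [0.5134, 0.0651, 0.0673]
eef_rot: [0.002, 0.122, 0.993, 0.0]
wrist_force: [-2.3, 2.1, 7.8]
opening: 0.201
grasp_force: 61.3
shift [-0.0248  0.0633  0.0004] turn [ 0.001  0.003 -0.205] q [-0.1   0.31  1.88  0.    0.95 -1.43] t 3.7
```

```bash
python3 -m jog '[-0.008,0.02,-0.001,0,0,-0.1,1,-0.016,0.04,-0.001,0,0,-0.204,1,-0.024,0.06,-0.001,0,0,-0.204,1,-0.024,0.06,-0.001,0,0,-0.204,1,-0.024,0.06,-0.001,0,0,-0.204,1]'
python3 - <<'E'
from h import *;from bench import *;import pickle
np.set_printoptions(precision=4,suppress=True)
togo(.5578,.1255,.067,-.04)
s=camera("scene");pickle.dump(s,open("s2.pkl","wb"))
c=camera("wrist");pickle.dump(c,open("w2.pkl","wb"))
a=crop(s["frame"],330,205,90,90,4);b=cv2.copyMakeBorder(c["frame"][:,200:600,::-1],0,0,0,0,0)
cv2.imwrite("pics/p2.png",np.hstack([np.vstack([a,np.zeros((120,360,3),np.uint8)]),b]))
E
```

```text
time_s: 4.32
eef_pos: [0.5506, 0.1173, 0.0672]
eef_rot: [0.001, 0.02, 1.0, 0.0]
wrist_force: [2.2, 2.0, 1.2]
opening: 0.195
grasp_force: 60.9
shift [-0.0069  0.0085  0.0002] turn [ 0.001  0.002 -0.001] q [-0.    0.4   1.76  0.    0.98 -1.53] t 4.325
```

View pics/p2.png

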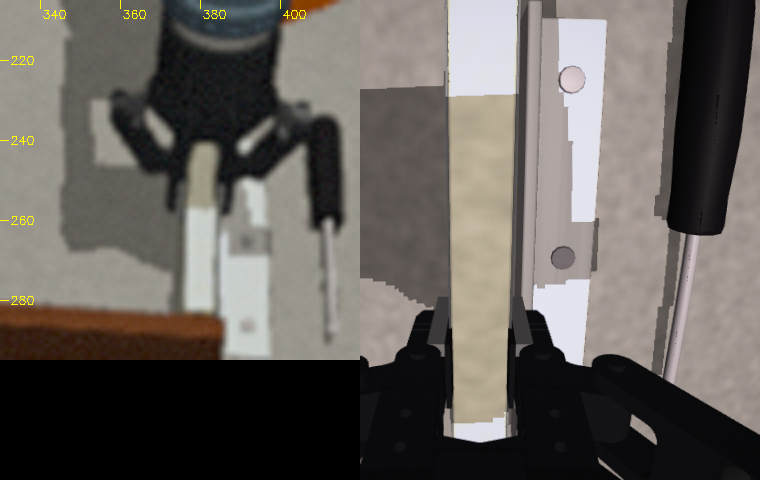

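Scene: the rail is nearly home, its far end at about (383..390,282) close to the walnut. Wrist: a thin gap is left between the rail's right edge (col 517) and the fence's upright edge (528 at the top, 524 at row 300).

```bash
python3 - <<'E'
from h import *;import pickle
np.set_printoptions(precision=4,suppress=True)
c=pickle.load(open("w2.pkl","rb"))
f=lambda a,b:np.arctan2(b[1]-a[1],b[0]-a[0])
L=lambda x,y,z:atz(c,(x-160,y),z)
a,b=L(528,5,.03),L(524,300,.03);print("fence face",a,b,f(a,b))
a,b=L(517,5,.07),L(515,295,.07);print("rail +y",a,b,f(a,b))
a,b=L(449,5,.07),L(449,295,.07);print("rail -y",a,b,f(a,b))
a,b=L(607,20,0),L(583,360,0);print("foot",a,b,f(a,b))
E
```

```text
fence face [0.4412 0.1382 0.03  ] [0.5498 0.1351 0.03  ] -0.028439327053984335
rail +y [0.4508 0.1307 0.07  ] [0.5298 0.1286 0.07  ] -0.027626109763245154
rail -y [0.4501 0.1136 0.07  ] [0.529  0.1089 0.07  ] -0.05943745573620302
foot [0.4404 0.1742 0.    ] [0.5983 0.1679 0.    ] -0.04001591421053602
```

```bash
python3 -m jog '[0,0.004,0,0,0,0,1,0,0.007,0,0,0,0,1,0,0.007,0,0,0,0,1]'; python3 -m jog '[-0.004,0,0,0,0,0,1,-0.007,0,0,0,0,0,1,-0.007,0,0,0,0,0,1]'
```

```text
time_s: 4.8
eef_pos: [0.5507, 0.1229, 0.0672]
eef_rot: [0.001, 0.021, 1.0, -0.001]
wrist_force: [0.6, -3.1, 5.9]
opening: 0.198
grasp_force: 61.5
time_s: 5.18
eef_pos: [0.555, 0.1234, 0.0672]
eef_rot: [-0.002, 0.02, 1.0, -0.0]
wrist_force: [-10.8, -0.5, 17.1]
opening: 0.199
grasp_force: 63.0
```

```bash
python3 -m jog '[0,0.002,0,0,0,0,1,0,0.004,0,0,0,0,1,0,0.004,0,0,0,0,1]'; python3 -m jog '[0,0.002,0,0,0,0,1,0,0.002,0,0,0,0,1,0,0.002,0,0,0,0,1]'
```

```text
time_s: 5.55
eef_pos: [0.5553, 0.1245, 0.0672]
eef_rot: [-0.002, 0.02, 1.0, -0.003]
wrist_force: [-12.0, -12.9, 18.9]
opening: 0.198
grasp_force: 63.2
time_s: 5.92
eef_pos: [0.5553, 0.1249, 0.0673]
eef_rot: [-0.003, 0.02, 1.0, -0.004]
wrist_force: [-13.3, -19.8, 20.0]
opening: 0.199
grasp_force: 63.4
```

```bash
python3 -m jog '[0.002,-0.003,0,0,0,0,0.6,0.002,-0.003,0,0,0,0,0.6,0.002,-0.003,0,0,0,0,0.6,0.002,0.002,0,0,0,0,0.6,0.002,0.006,0,0,0,0,0.6,0.002,0.009,0,0,0,0,0.6,0.002,0.011,0,0,0,0,0.6,0.002,0.011,0,0,0,0,0.6]'

```

```text
time_s: 6.92
eef_pos: [0.5556, 0.1356, 0.0678]
eef_rot: [-0.001, 0.02, 1.0, -0.005]
wrist_force: [-9.4, -26.7, 17.8]
opening: 0.4
grasp_force: 14.8
```

```bash
python3 -m jog '[0,-0.018,0,0,0,0,0.6,0,-0.018,-0.02,0,0,0,0.6,0,-0.018,-0.08,0,0,0,0.6,0.03,-0.018,-0.14,0,0,0,0.6,0.06,-0.04,-0.14,0,0,0,0.6,0.08,-0.04,-0.14,0,0,0,0.6]'
python3 - <<'E'
from h import *;from bench import *;import pickle
np.set_printoptions(precision=4,suppress=True)
s=camera("scene");d=camera("side")
c=camera("wrist");pickle.dump((s,d,c),open("w3.pkl","wb"))
a=crop(s["frame"],330,205,80,90,4);b=c["frame"][:,160:640,::-1]
cv2.imwrite("pics/p3.png",np.hstack([np.vstack([a,np.zeros((120,320,3),np.uint8)]),b]))
E
```

```text
time_s: 7.68
eef_pos: [0.4736, 0.1041, 0.2073]
eef_rot: [0.001, 0.021, 1.0, 0.0]
wrist_force: [-0.5, 0.5, 0.1]
opening: 0.4
grasp_force: 0.0
```

View pics/p3.png

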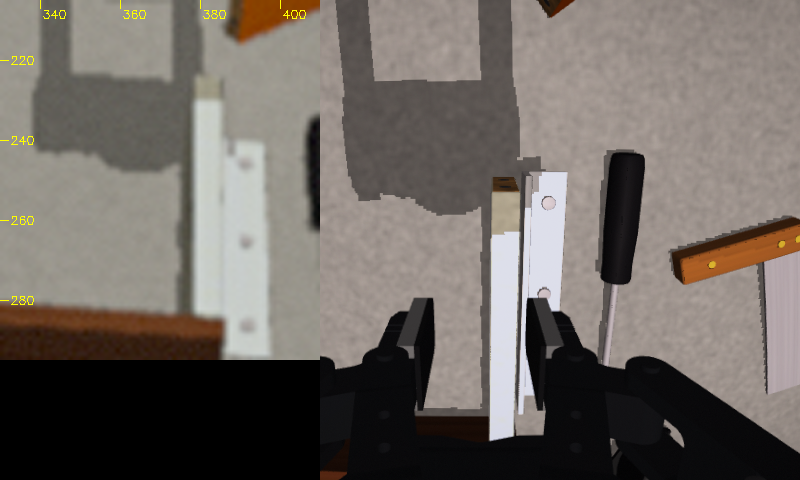

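Scene: the rail now sits along the fence and its far end meets the walnut at about (385,284). Wrist: rail top edge (519,192) to (513,438), fence edge (526,175) to (519,412). I'll check the gap numerically.

```bash
python3 - <<'E'
from h import *;import pickle
np.set_printoptions(precision=4,suppress=True)
s,d,c=pickle.load(open("w3.pkl","rb"))
f=lambda a,b:np.arctan2(b[1]-a[1],b[0]-a[0])
L=lambda x,y,z:atz(c,(x-160,y),z)
for n,p,q,z in[("fence",(526.5,175),(519,412),.03),("rail+",(519.5,192),(513.5,438),.07),("rail-",(491.5,192),(489,438),.07),("foot",(567.5,172),(560,300),0),("front inner bottom",(430,408),(485,408),0)]:
    a,b=L(*p,z),L(*q,z);print(n,a,b,f(a,b))
print("scene rail- far/near",atz(s,(330+225/4-8,205+318/4),.07),atz(s,(330+193/4,205+98/4),.07),"side: ")
# line-fit edges in the original resolution side view
cv2.imwrite("pics/p4.png",np.hstack([crop(d["frame"],265,165,110,70,4),crop(c["frame"],300,150,90,70,4)]))
E
```

```text
fence [0.4397 0.1391 0.03  ] [0.6382 0.1314 0.03  ] -0.03851563414914477
rail+ [0.4447 0.1304 0.07  ] [0.6298 0.1239 0.07  ] -0.03509183299692884
rail- [0.444  0.1133 0.07  ] [0.629  0.1055 0.07  ] -0.04199061812734557
foot [0.4424 0.1741 0.    ] [0.5496 0.1696 0.    ] -0.04150256123761996
front inner bottom [0.6544 0.0514 0.    ] [ 0.6562  0.1024 -0.    ] 1.5346332937954617
scene rail- far/near [0.6673 0.1126 0.07  ] [0.468  0.1199 0.07  ] side:
```

View pics/p4.png

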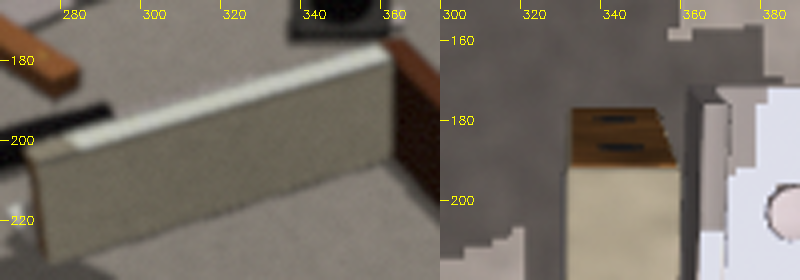

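```bash
python3 - <<'E'
from h import *;import pickle
np.set_printoptions(precision=4,suppress=True)
s,d,c=pickle.load(open("w3.pkl","rb"))
print("w bottom R,L",atz(c,(354.5,177),0),atz(c,(332.5,177),0),"top R,L",atz(c,(359.5,191),.07),atz(c,(331.5,191),.07))
print("w fence top L",atz(c,(366,176),.03),"base",atz(c,(363,171),0))
# side: top -y edge near (40+? ) crop 4x off 265,165
S=lambda x,y,z:atz(d,(265+x/4,165+y/4),z)
print("side bottom -y near",S(48,262,0),"far",S(390,160,0));print("side top -y near",S(35,160,.07),"far",S(390,62,.07))
E
```

```text
w bottom R,L [0.4448 0.133  0.    ] [0.4441 0.116  0.    ] top R,L [0.4441 0.1304 0.07  ] [0.4434 0.1133 0.07  ]
w fence top L [0.4404 0.1387 0.03  ] base [0.4404 0.1396 0.    ]
side bottom -y near [0.4435 0.1155 0.    ] far [0.6612 0.1023 0.    ]
side top -y near [0.4436 0.1181 0.07  ] far [0.6595 0.1039 0.07  ]
```

The gap reads about 6 mm in two views, so the rail was dragged back on the retreat. I'll push it in again with closed fingers from the -y side, keeping nothing on the other side of it.

```bash
python3 -c "
from h import *;togo(.565,.06,.05,-.04)"
python3 -m jog '[-0.09,-0.048,0,0,0,0,1,-0.09,-0.048,0,0,0,0,1,-0.09,-0.048,0.05,0,0,0,1,-0.09,-0.048,0.1,0,0,0,1,-0.09,-0.048,0.155,0,0,0,1,-0.09,-0.048,0.157,0,0,0,1,-0.09,-0.043,0.157,0,0,0,1,-0.09,-0.038,0.157,0,0,0,1,-0.09,-0.034,0.157,0,0,0,1,-0.09,-0.034,0.157,0,0,0,1]'
```

```text
shift [-0.0927 -0.0411  0.1565] turn [ 0.     0.001 -0.   ] q [-0.03  0.03  1.88  0.    1.23 -1.56] t 7.825
time_s: 9.07
eef_pos: [0.5635, 0.0671, 0.0506]
eef_rot: [0.001, 0.02, 1.0, -0.0]
wrist_force: [-0.3, -0.5, 0.3]
opening: -0.002
grasp_force: 0.0
```

```bash
python3 -m jog '[0,0.007,0,0,0,0,1,0,0.014,0,0,0,0,1,0,0.02,0,0,0,0,1,0,0.025,0,0,0,0,1,0,0.025,0,0,0,0,1]'; python3 -m jog '[0,0.003,0,0,0,0,1,0,0.005,0,0,0,0,1,0,0.005,0,0,0,0,1]';python3 -m jog '[0,0.003,0,0,0,0,1,0,0.005,0,0,0,0,1,0,0.005,0,0,0,0,1]'
```

```text
time_s: 9.7
eef_pos: [0.5642, 0.0921, 0.0496]
eef_rot: [0.0, 0.02, 1.0, -0.0]
wrist_force: [-0.4, -0.4, 1.4]
opening: 0.002
grasp_force: 0.0
time_s: 10.07
eef_pos: [0.5638, 0.0968, 0.0491]
eef_rot: [-0.0, 0.02, 1.0, 0.0]
wrist_force: [-0.8, -0.4, -0.2]
opening: -0.002
grasp_force: 0.0
time_s: 10.45
eef_pos: [0.5638, 0.1017, 0.049]
eef_rot: [-0.0, 0.02, 1.0, -0.0]
wrist_force: [-1.1, -1.0, -0.0]
opening: -0.004
grasp_force: 0.5
```

```bash
python3 -m jog '[0,0.002,0,0,0,0,1,0,0.004,0,0,0,0,1,0,0.004,0,0,0,0,1]';python3 -m jog '[0,0.002,0,0,0,0,1,0,0.004,0,0,0,0,1,0,0.004,0,0,0,0,1]';python3 -m jog '[0,0.002,0,0,0,0,1,0,0.002,0,0,0,0,1,0,0.002,0,0,0,0,1]'
```

```text
time_s: 10.82
eef_pos: [0.5639, 0.1025, 0.0492]
eef_rot: [-0.001, 0.02, 1.0, -0.003]
wrist_force: [-2.3, -16.4, 2.5]
opening: 0.003
grasp_force: 7.5
time_s: 11.2
eef_pos: [0.564, 0.1031, 0.0494]
eef_rot: [-0.001, 0.02, 1.0, -0.005]
wrist_force: [-6.8, -30.2, 5.3]
opening: -0.003
grasp_force: 14.8
time_s: 11.58
eef_pos: [0.5641, 0.1034, 0.0495]
eef_rot: [-0.002, 0.02, 1.0, -0.006]
wrist_force: [-7.6, -39.0, 7.9]
opening: -0.002
grasp_force: 18.4
```

```bash
python3 -m jog '[0,-0.01,0,0,0,0,1,0,-0.03,0,0,0,0,1,0,-0.03,-0.06,0,0,0,1,0,-0.03,-0.08,0,0,0,1,0.06,0,-0.08,0,0,0,1,0.12,0.01,-0.08,0,0,0,1,0.154,0.015,-0.08,0,0,0,1,0.154,0.015,-0.08,0,0,0,1]'
python3 - <<'E'
from h import *;from bench import *
np.set_printoptions(precision=4,suppress=True)
togo(.423,.125,.063,-.04)
s=camera("scene");d=camera("side");import pickle;c=camera("wrist");pickle.dump((s,d,c),open("w4.pkl","wb"))
cv2.imwrite("pics/p5.png",np.hstack([crop(d["frame"],265,165,100,120,4),crop(c["frame"],260,190,100,120,4)]))
E
```

```text
time_s: 12.58
eef_pos: [0.4087, 0.1336, 0.1289]
eef_rot: [-0.001, 0.019, 1.0, 0.0]
wrist_force: [1.4, -0.6, 0.0]
opening: 0.003
grasp_force: 0.0
shift [-0.0147 -0.008   0.0659] turn [ 0.    -0.001  0.001] q [ 0.04  0.02  2.07  0.    1.05 -1.49] t 12.575
```

View pics/p5.png

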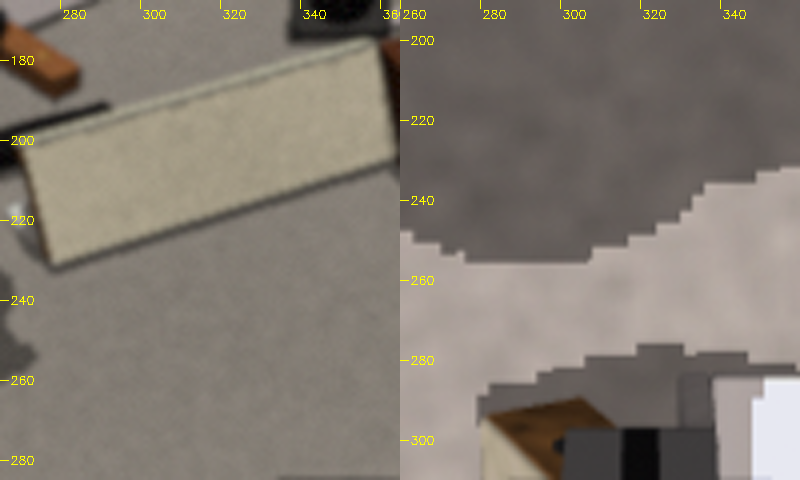

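The rail is leaning: its top rests over the fence edge and its foot is kicked out to -y (the side crop shows the foot line at 278,232 bulging out). The push must have landed high. I'll turn the tool 90°, lead with the fingertips and push low at the foot.

```bash
python3 -m jog '[-0.05,-0.03,-0.02,0,0,0.18,1,-0.1,-0.05,-0.02,0,0,0.36,1,-0.149,-0.085,-0.02,0,0,0.54,1,-0.149,-0.085,-0.02,0,0,0.72,1,-0.149,-0.085,-0.02,0,0,0.9,1,-0.149,-0.085,-0.02,0,0,1.08,1,-0.149,-0.085,-0.02,0,0,1.26,1,-0.149,-0.085,-0.02,0,0,1.44,1,-0.149,-0.085,-0.02,0,0,1.571,1,-0.149,-0.085,-0.02,0,0,1.571,1]'
```

```text
time_s: 13.98
eef_pos: [0.5578, 0.0412, 0.1491]
eef_rot: [0.0, 0.721, 0.693, 0.0]
wrist_force: [0.5, 0.7, -0.8]
opening: 0.001
grasp_force: 0.0
```

```bash
python3 -m jog '[0,0,0.06,0,0.15,0,1,0,0,0.105,0,0.15,0,1,0,0,0.112,0,0.15,0,1,0,0,0.112,0,0.15,0,1]'
```

```text
time_s: 14.48
eef_pos: [0.5575, 0.0418, 0.0378]
eef_rot: [-0.052, 0.719, 0.691, 0.054]
wrist_force: [0.7, -0.3, 1.1]
opening: 0.002
grasp_force: 0.0
```

```bash
python3 -m jog '[0.01,0,0.0015,0,0,0,1,0.02,0,0.003,0,0,0,1,0.03,0,0.0045,0,0,0,1,0.04,0,0.006,0,0,0,1,0.04,0,0.006,0,0,0,1]';python3 -m jog '[0.003,0,0.0004,0,0,0,1,0.006,0,0.0009,0,0,0,1,0.006,0,0.0009,0,0,0,1]';python3 -m jog '[0.003,0,0.0004,0,0,0,1,0.006,0,0.0009,0,0,0,1,0.006,0,0.0009,0,0,0,1]'
```

```text
time_s: 15.1
eef_pos: [0.5583, 0.0834, 0.0374]
eef_rot: [-0.052, 0.719, 0.691, 0.054]
wrist_force: [-0.2, -0.3, -0.3]
opening: -0.003
grasp_force: 0.0
time_s: 15.48
eef_pos: [0.5586, 0.0884, 0.0373]
eef_rot: [-0.052, 0.719, 0.69, 0.054]
wrist_force: [-0.4, -0.4, 0.6]
opening: 0.004
grasp_force: 0.0
time_s: 15.85
eef_pos: [0.5589, 0.0942, 0.0373]
eef_rot: [-0.052, 0.719, 0.691, 0.054]
wrist_force: [0.1, -3.6, -0.9]
opening: 0.001
grasp_force: 1.2
```

```bash
python3 -m jog '[0.003,0,0.0004,0,0,0,1,0.004,0,0.0006,0,0,0,1,0.004,0,0.0006,0,0,0,1]';python3 -m jog '[0.003,0,0.0004,0,0,0,1,0.004,0,0.0006,0,0,0,1,0.004,0,0.0006,0,0,0,1]';python3 -m jog '[0.002,0,0.0004,0,0,0,1,0.003,0,0.0004,0,0,0,1,0.003,0,0.0004,0,0,0,1]'
```

```text
time_s: 16.23
eef_pos: [0.5589, 0.0984, 0.0371]
eef_rot: [-0.052, 0.719, 0.691, 0.054]
wrist_force: [1.5, -4.1, -2.4]
opening: 0.003
grasp_force: 2.1
time_s: 16.6
eef_pos: [0.5589, 0.1013, 0.0365]
eef_rot: [-0.051, 0.719, 0.691, 0.053]
wrist_force: [1.5, -10.1, -6.5]
opening: 0.001
grasp_force: 4.7
time_s: 16.98
eef_pos: [0.559, 0.1018, 0.0364]
eef_rot: [-0.05, 0.719, 0.691, 0.052]
wrist_force: [-1.6, -21.1, -5.2]
opening: -0.001
grasp_force: 10.7
```

```bash
python3 -m jog '[-0.015,0,-0.002,0,0,0,1,-0.03,0,-0.0045,0,0,0,1,-0.022,0,-0.055,0,-0.07,0,1,-0.016,0,-0.0935,0,-0.145,0,1,-0.016,-0.06,-0.0935,0,-0.145,0,1,-0.016,-0.12,-0.0935,0,-0.145,0,1,-0.016,-0.16,-0.0935,0,-0.145,0,1,-0.016,-0.16,-0.0935,0,-0.145,0,1]'
cat > chk.py <<'E'
from h import *;from bench import *
import pickle
np.set_printoptions(precision=4,suppress=True)
o0=np.array([.6645,.1132]);yw=-.0385
def F(x,y,z):
    c,s=np.cos(yw),np.sin(yw);return np.array([o0[0]+c*x-s*y,o0[1]+s*x+c*y,z])
def scan(c,P,Q,n=400):
    "edges (strongest gradients) along world segment P-Q, as offset from P in mm"
    uv=proj(c,np.linspace(P,Q,n));g=cv2.cvtColor(c["frame"],cv2.COLOR_RGB2LAB).astype(np.float32)
    v=cv2.remap(g,uv[:,0].astype(np.float32)[None],uv[:,1].astype(np.float32)[None],cv2.INTER_LINEAR)[0]
    L=np.linalg.norm(np.asarray(Q)-P)*1e3;k=int(n*3/L)or 1
    d=np.linalg.norm(v[2*k:]-v[:-2*k],axis=1)
    out=[(round((i+k)*L/n,1),int(d[i])) for i in range(1,len(d)-1) if d[i]>=d[max(0,i-2*k):i+2*k+1].max() and d[i]>12]
    return out
E
python3 - <<'E'
from chk import *
cs={n:camera(n) for n in("side","scene","wrist")};pickle.dump(cs,open("w5.pkl","wb"))
print(get_obs()["eef_pos"])
for n in("side","scene"):
    for x in(-.2,-.15,-.1,-.05,-.02):
        print(n,x,"z70 from y=-20",scan(cs[n],F(x,-.02,.07),F(x,.03,.07)),"z0 from y=-20",scan(cs[n],F(x,-.02,0),F(x,.012,0)))
E
```

```text
time_s: 17.98
eef_pos: [0.3955, 0.083, 0.1272]
eef_rot: [-0.003, 0.721, 0.693, 0.002]
wrist_force: [-0.5, -0.9, 0.1]
opening: 0.003
grasp_force: 0.0
[0.3998 0.0822 0.1283]
side -0.2 z70 from y=-20 [(np.float64(16.5), 66), (np.float64(36.0), 103)] z0 from y=-20 [(np.float64(10.2), 32)]
side -0.15 z70 from y=-20 [(np.float64(15.7), 68), (np.float64(32.7), 37)] z0 from y=-20 [(np.float64(10.3), 33)]
side -0.1 z70 from y=-20 [(np.float64(15.4), 67), (np.float64(33.2), 35)] z0 from y=-20 [(np.float64(9.9), 30)]
side -0.05 z70 from y=-20 [(np.float64(16.2), 65), (np.float64(33.1), 43)] z0 from y=-20 [(np.float64(11.5), 30)]
side -0.02 z70 from y=-20 [(np.float64(15.4), 63), (np.float64(34.7), 58)] z0 from y=-20 [(np.float64(10.2), 30)]
scene -0.2 z70 from y=-20 [(np.float64(4.8), 45), (np.float64(21.5), 56), (np.float64(40.1), 48)] z0 from y=-20 [(np.float64(27.4), 104)]
scene -0.15 z70 from y=-20 [(np.float64(20.9), 106), (np.float64(43.0), 30)] z0 from y=-20 [(np.float64(27.4), 105)]
scene -0.1 z70 from y=-20 [(np.float64(10.4), 56), (np.float64(21.0), 107), (np.float64(42.5), 15)] z0 from y=-20 [(np.float64(17.0), 53), (np.float64(27.4), 105)]
scene -0.05 z70 from y=-20 [(np.float64(10.7), 53), (np.float64(20.9), 108), (np.float64(42.0), 15)] z0 from y=-20 []
scene -0.02 z70 from y=-20 [(np.float64(11.9), 57), (np.float64(20.9), 110)] z0 from y=-20 []
```

```bash
python3 - <<'E'
from chk import *
import chk
cs=pickle.load(open("w5.pkl","rb"));s0,d0=pickle.load(open("c0.pkl","rb"))
chk.o0=np.array([.5116,.0617])+0;chk.yw=-.252
for x in(-.06,-.02,.02,.06):
    print("side0",x,scan(d0,F(x,-.03,.07),F(x,.02,.07)),scan(d0,F(x,-.03,0),F(x,.0,0)),"scene0",scan(s0,F(x,-.03,.07),F(x,.02,.07)))
# fence reference: foot edge & upright in scene/side, expected y=53 at z~3
chk.o0=np.array([.6645,.1132]);chk.yw=-.0385
for x in(-.2,-.15,-.1):print("foot scene",scan(cs["scene"],F(x,.035,.003),F(x,.07,.003)))
print("near end x: side",[scan(cs["side"],F(-.24,y,.07),F(-.2,y,.07)) for y in(.005,.01)],"wrist",[scan(cs["wrist"],F(-.24,y,.07),F(-.2,y,.07)) for y in(.005,.01,.014)])
print("far end x (scene) at top",[scan(cs["scene"],F(-.03,y,.07),F(.04,y,.07)) for y in(-.03,.0,.008,.012)])
E
```

```text
side0 -0.06 [(np.float64(18.5), 64), (np.float64(33.8), 27), (np.float64(45.8), 23)] [(np.float64(12.2), 35)] scene0 [(np.float64(25.5), 49), (np.float64(42.6), 86)]
side0 -0.02 [(np.float64(18.1), 63), (np.float64(36.9), 63), (np.float64(44.9), 47)] [(np.float64(11.8), 38)] scene0 [(np.float64(24.0), 46), (np.float64(43.6), 87)]
side0 0.02 [(np.float64(18.1), 66), (np.float64(36.5), 64)] [(np.float64(11.7), 33)] scene0 [(np.float64(23.4), 55), (np.float64(42.5), 88)]
side0 0.06 [(np.float64(18.2), 64), (np.float64(36.6), 60)] [(np.float64(11.4), 34)] scene0 [(np.float64(24.9), 46), (np.float64(41.7), 86)]
foot scene [(np.float64(9.6), 21), (np.float64(20.7), 46)]
foot scene [(np.float64(19.9), 44)]
foot scene [(np.float64(20.7), 47)]
near end x: side [[(np.float64(15.4), 151)], [(np.float64(16.2), 152)]] wrist [[(np.float64(17.2), 188)], [(np.float64(5.9), 75), (np.float64(17.4), 210)], [(np.float64(5.7), 74), (np.float64(18.5), 196)]]
far end x (scene) at top [[(np.float64(30.4), 56), (np.float64(46.4), 32)], [(np.float64(28.0), 46), (np.float64(47.2), 36)], [(np.float64(30.6), 97), (np.float64(46.2), 35)], [(np.float64(30.3), 97), (np.float64(45.8), 32)]]
```

```bash
python3 -m jog '[0.045,0.01,0.0,0,0,0,1,0.045,0.01,0.03,0,0,0,1,0.045,0.01,0.064,0,0,0,1,0.045,0.01,0.064,0,0,0,1,0.045,0.016,0.064,0,0,0,1,0.045,0.022,0.064,0,0,0,1,0.045,0.027,0.064,0,0,0,1,0.045,0.027,0.064,0,0,0,1]';python3 -m jog '[0,0.004,0,0,0,0,1,0,0.006,0,0,0,0,1,0,0.006,0,0,0,0,1]'
```

```text
time_s: 19.12
eef_pos: [0.4281, 0.1264, 0.0644]
eef_rot: [-0.001, 0.722, 0.692, 0.002]
wrist_force: [-0.0, 0.2, 0.2]
opening: -0.002
grasp_force: 0.0
time_s: 19.5
eef_pos: [0.4299, 0.1265, 0.063]
eef_rot: [-0.004, 0.721, 0.693, -0.001]
wrist_force: [-10.8, -0.4, 9.2]
opening: -0.001
grasp_force: 5.6
```

```bash
python3 -m jog '[0,0.003,0,0,0,0,1,0,0.003,0,0,0,0,1]';python3 -m jog '[0,-0.012,0,0,0,0,1,0,-0.03,0,0,0,0,1,0,-0.03,-0.06,0,0,0,1,0,-0.03,-0.1,0,0,0,1,0,-0.03,-0.1,0,0,0,1]'
python3 - <<'E'
from chk import *
cs={n:camera(n) for n in("side","scene","wrist")};pickle.dump(cs,open("w6.pkl","wb"))
for n in("side",):
    for x in(-.18,-.12,-.06,-.02):
        print(n,x,scan(cs[n],F(x,-.02,.07),F(x,.03,.07)),scan(cs[n],F(x,-.02,0),F(x,.012,0)))
print("near end x: side",[scan(cs["side"],F(-.24,y,.07),F(-.2,y,.07)) for y in(.005,.01)])
for n in("side","scene"):
  for t in("corner_bracket","straight_bracket"):print(n,t,[(d["xyz"],d["confidence"]) for d in spot_in(cs[n],t)[:2]])
# bracket wing edges in side0/scene: find dark blob contour corners
for n in("side","scene"):
    c=cs[n];g=c["frame"].max(2);x0,y0,x1,y1=(315,270,395,350) if n=="side" else (245,210,300,262)
    m=(g[y0:y1,x0:x1]<60).astype(np.uint8);k=max(cv2.findContours(m,0,2)[0],key=cv2.contourArea)
    print(n,(cv2.approxPolyDP(k,2.0,True)[:,0]+[x0,y0]).tolist())
E
```

```text
time_s: 19.75
eef_pos: [0.43, 0.1265, 0.0624]
eef_rot: [-0.006, 0.721, 0.693, -0.003]
wrist_force: [-20.9, -1.1, 17.5]
opening: 0.001
grasp_force: 10.8
time_s: 20.38
eef_pos: [0.4087, 0.127, 0.1671]
eef_rot: [0.001, 0.721, 0.693, 0.005]
wrist_force: [0.9, -0.5, 0.5]
opening: -0.002
grasp_force: 0.0
side -0.18 [(np.float64(15.0), 64), (np.float64(35.7), 99)] [(np.float64(9.7), 32), (np.float64(19.8), 13)]
side -0.12 [(np.float64(15.5), 63), (np.float64(33.9), 34)] [(np.float64(10.2), 33)]
side -0.06 [(np.float64(15.5), 61), (np.float64(33.7), 40)] [(np.float64(10.4), 28)]
side -0.02 [(np.float64(15.4), 63), (np.float64(34.9), 57)] [(np.float64(10.2), 30)]
near end x: side [[(np.float64(15.4), 140)], [(np.float64(16.2), 147)]]
side corner_bracket [([0.4609, -0.1878, 0.0242], 0.78)]
side straight_bracket [([0.4658, -0.188, 0.0252], 0.6), ([0.5301, 0.3524, 0.0066], 0.38)]
scene corner_bracket [([0.4811, -0.1853, 0.0311], 0.97)]
scene straight_bracket [([0.4539, -0.3832, 0.0259], 0.84), ([0.5666, 0.1218, 0.0729], 0.42)]
side [[335, 286], [334, 332], [377, 333], [376, 288]]
scene [[275, 224], [272, 228], [265, 226], [266, 235], [262, 239], [253, 236], [254, 246], [272, 255], [276, 255], [290, 241], [290, 231], [284, 237], [276, 234]]
```

```bash
python3 - <<'E'
from chk import *
s0,d0=pickle.load(open("c0.pkl","rb"))
B=np.array([.4541,-.1805]);a=np.deg2rad(-28.8);R=np.array([[np.cos(a),-np.sin(a)],[np.sin(a),np.cos(a)]])
P=[np.r_[B+R@np.array(p[:2]),p[2]] for p in[(.052,.052,0),(.052,.052,.045),(-.025,.052,.045),(.052,-.025,.045),(-.025,.052,0),(.052,-.025,0),(0,0,.062)]]
print(proj(s0,P).round(1).tolist());print(proj(d0,P).round(1).tolist())
togo(.454,-.18,.2,.283)
E
```

```text
[[276.6, 257.8], [275.6, 246.5], [291.4, 230.1], [253.1, 236.1], [292.0, 241.4], [254.6, 247.4], [270.9, 224.1]]
[[373.4, 297.7], [374.6, 281.5], [333.0, 281.7], [377.5, 313.7], [333.2, 297.9], [376.1, 329.8], [347.3, 296.5]]
shift [-0.3044  0.0612 -0.0392] turn [-0.005 -0.003  1.247] q [ 0.02 -0.05  2.06  0.01  1.14  0.06] t 20.725
```

```bash
python3 -m jog '[-0.06,0.01,-0.035,0,0,0.18,0.3,-0.12,0.02,-0.035,0,0,0.36,0.3,-0.18,0.035,-0.035,0,0,0.54,0.3,-0.24,0.05,-0.035,0,0,0.72,0.3,-0.304,0.061,-0.035,0,0,0.9,0.3,-0.304,0.061,-0.035,0,0,1.08,0.3,-0.304,0.061,-0.035,0,0,1.25,0.3,-0.304,0.061,-0.035,0,0,1.25,0.3]'
python3 - <<'E'
from chk import *
c=camera("wrist");pickle.dump(c,open("w7.pkl","wb"));o=get_obs();print(o["eef_pos"],o["eef_rot"],o["q"])
print([(d["xyz"],d["confidence"]) for d in spot_in(c,"corner_bracket")[:2]])
B=np.array([.4541,-.1805]);a=np.deg2rad(-28.8);R=np.array([[np.cos(a),-np.sin(a)],[np.sin(a),np.cos(a)]])
f=c["frame"][:,:,::-1].copy();th=np.linspace(0,6.28,30)
def W(p):return proj(c,np.array([np.r_[B+R@np.array(q[:2]),q[2]] for q in p])).astype(int)
for poly in([(-.025,.052,.045),(.052,.052,.045),(.052,-.025,.045)],[(-.025,.052,0),(.052,.052,0),(.052,-.025,0)],[(.017*np.cos(t),.017*np.sin(t),.062) for t in th]):
    cv2.polylines(f,[W(poly)],False,(0,255,0),1)
cv2.imwrite("pics/p6.png",f)
E
```

```text
time_s: 21.72
eef_pos: [0.4541, -0.1796, 0.1962]
eef_rot: [-0.003, 0.99, 0.14, -0.0]
wrist_force: [0.7, 0.8, -0.2]
opening: 0.701
grasp_force: 0.0
[ 0.4542 -0.1793  0.1964] [-0.003   0.99    0.1411 -0.0001] [-0.6223  0.0529  1.8767  0.0045  1.2163  0.6638]
[([0.4751, -0.1789, 0.0052], 0.61)]
```

View pics/p6.png

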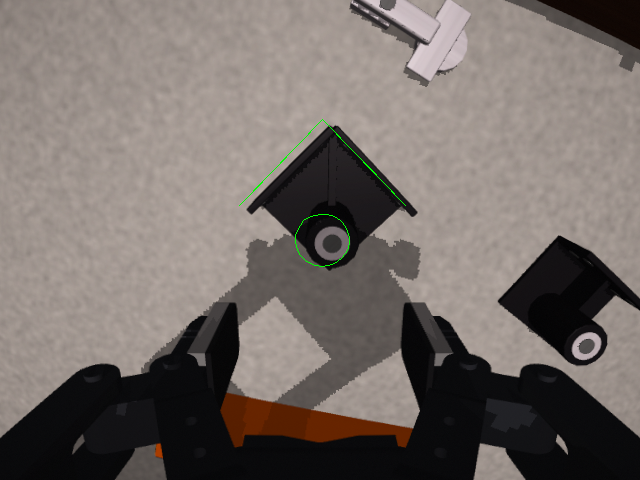

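The picture shows the two-winged bracket, bush top at (332,243), corner at (336,126), wing tips at (250,211) and (415,214); my model sits about 8 px to the left. The one-winged bracket at (570,300) is the bystander.

```bash
python3 - <<'E'
from chk import *
c=pickle.load(open("w7.pkl","rb"));s0,d0=pickle.load(open("c0.pkl","rb"))
b=atz(c,(332,243),.062);k=atz(c,(336,126),.045);l=atz(c,(250,211),.045);r=atz(c,(415,214),.045)
print(b,k,l,r,np.hypot(*(k-l)[:2]),np.hypot(*(k-r)[:2]))
print("tri scene",tri(c,(332,243),s0,(270.7,224.3)))
v=l-r;print("tool y angle-90 deg",np.degrees(np.arctan2(v[1],v[0]))-90, "corner-bush ang",np.degrees(np.arctan2(*(k-b)[1::-1])))
yaw=np.arctan2(v[1],v[0])-np.pi/2
togo(b[0],b[1],.046,yaw)
E
```

```text
[ 0.4543 -0.1868  0.062 ] [ 0.5231 -0.1694  0.045 ] [ 0.4557 -0.1306  0.045 ] [ 0.4839 -0.2354  0.045 ] 0.07781039080079738 0.07674920804383088
tri scene (array([ 0.4537, -0.1841,  0.0609]), np.float64(0.005634819864449769))
tool y angle-90 deg 15.091773900313015 corner-bush ang 14.164002508197399
shift [-0.0023  0.008   0.1506] turn [-0.006 -0.001  0.02 ] q [-0.62  0.05  1.88  0.    1.22  0.66] t 21.825
```

```bash
python3 -m jog '[-0.002,0.007,0.05,0,0,0.02,0.4,-0.002,0.007,0.1,0,0,0.02,0.4,-0.002,0.007,0.15,0,0,0.02,0.4,-0.002,0.007,0.15,0,0,0.02,0.4,-0.002,0.007,0.15,0,0,0.02,1,-0.002,0.007,0.15,0,0,0.02,1,-0.002,0.007,0.15,0,0,0.02,1,-0.002,0.007,0.15,0,0,0.02,1,-0.002,0.007,0.15,0,0,0.02,1]'
python3 -c "
from h import *;togo(.59,.02,.05,.747)"
```

```text
time_s: 22.95
eef_pos: [0.4557, -0.1867, 0.0488]
eef_rot: [-0.001, 0.992, 0.13, 0.001]
wrist_force: [-1.4, 1.7, 8.0]
opening: 0.382
grasp_force: 60.2
shift [ 0.183  -0.1652 -0.0002] turn [-0.002 -0.004 -0.487] q [-0.63  0.3   1.95  0.01  0.89  0.67] t 22.95
```

```bash
python3 -m jog '[0,0,-0.04,0,0,0,1,0,0,-0.08,0,0,0,1,0.038,-0.038,-0.085,0,0,-0.12,1,0.076,-0.076,-0.085,0,0,-0.24,1,0.115,-0.114,-0.085,0,0,-0.36,1,0.153,-0.151,-0.085,0,0,-0.487,1,0.191,-0.189,-0.085,0,0,-0.487,1,0.191,-0.189,-0.085,0,0,-0.487,1,0.191,-0.189,-0.085,0,0,-0.487,1]'
python3 - <<'E'
from chk import *
togo(.595,.049,.0495,.747)
o=get_obs();print(o["wrist_force"],o["opening"])
c=camera("scene");d=camera("side")
for n,k in(("scene",c),("side",d)):
  for t in("corner_bracket","levelling_foot"):print(n,t,[(x["xyz"],x["confidence"]) for x in spot_in(k,t)[:2]])
E
```

```text
time_s: 24.08
eef_pos: [0.5902, 0.0453, 0.1332]
eef_rot: [-0.002, 0.931, 0.365, 0.001]
wrist_force: [0.2, -0.1, -1.8]
opening: 0.386
grasp_force: 59.9
shift [0.0058 0.0008 0.0838] turn [-0.004 -0.003  0.001] q [-0.13  0.35  1.66  0.01  1.13  0.69] t 24.075
[ 0.1587 -0.086  -1.8086] 0.38581915888442414
scene corner_bracket [([0.6363, 0.0539, 0.1133], 0.61)]
scene levelling_foot [([0.6135, -0.0533, 0.0472], 0.56)]
side corner_bracket [([0.5785, 0.0366, 0.106], 0.85)]
side levelling_foot []
```

```bash
python3 -m jog '[0,0,0.04,0,0,0,1,0,0,0.07,0,0,0,1,0,0,0.082,0,0,0,1,0,0,0.085,0,0,0,1,0,0,0.085,0,0,0,1]';python3 -m jog '[0.006,0,0,0,0,0,1,0.012,0,0,0,0,0,1,0.016,0,0,0,0,0,1,0.016,0,0,0,0,0,1]'
```

```text
time_s: 25.0
eef_pos: [0.5915, 0.0454, 0.0493]
eef_rot: [-0.002, 0.931, 0.365, 0.002]
wrist_force: [-0.4, 0.9, -1.7]
opening: 0.386
grasp_force: 59.8
time_s: 25.5
eef_pos: [0.6033, 0.057, 0.0489]
eef_rot: [-0.002, 0.931, 0.365, 0.002]
wrist_force: [0.1, 0.7, 2.6]
opening: 0.385
grasp_force: 60.0
```

```bash
python3 -m jog '[0.003,0,0.001,0,0,0,1,0.005,0,0.001,0,0,0,1,0.005,0,0.001,0,0,0,1]';python3 -m jog '[0.003,0,0,0,0,0,1,0.005,0,0,0,0,0,1,0.005,0,0,0,0,0,1]'
```

```text
time_s: 25.88
eef_pos: [0.6066, 0.0593, 0.0489]
eef_rot: [-0.002, 0.931, 0.365, 0.001]
wrist_force: [-3.1, -1.7, 10.2]
opening: 0.386
grasp_force: 60.8
time_s: 26.25
eef_pos: [0.6096, 0.0619, 0.0488]
eef_rot: [-0.001, 0.931, 0.365, 0.0]
wrist_force: [-8.3, -5.3, 13.2]
opening: 0.384
grasp_force: 61.2
```

```bash
python3 -m jog '[0.002,0,0,0,0,0,1,0.003,0,0,0,0,0,1,0.003,0,0,0,0,0,1]';python3 -m jog '[0.002,0,0,0,0,0,1,0.003,0,0,0,0,0,1,0.003,0,0,0,0,0,1]'
python3 - <<'E'
from chk import *
import chk
o=get_obs();print(o["torque"])
cs={n:camera(n) for n in("side","scene")};pickle.dump(cs,open("w8.pkl","wb"))
for x in(-.2,-.18,-.15,-.1):print("rail side",x,scan(cs["side"],F(x,-.02,.07),F(x,.03,.07)),scan(cs["side"],F(x,-.02,0),F(x,.012,0)))
print("near end",[scan(cs["side"],F(-.24,y,.07),F(-.2,y,.07)) for y in(.005,.01)])
E
```

```text
time_s: 26.62
eef_pos: [0.6098, 0.062, 0.0489]
eef_rot: [-0.001, 0.931, 0.365, -0.003]
wrist_force: [-17.5, -13.9, 20.3]
opening: 0.382
grasp_force: 62.0
time_s: 27.0
eef_pos: [0.6101, 0.0622, 0.0489]
eef_rot: [-0.001, 0.931, 0.365, -0.005]
wrist_force: [-26.6, -23.6, 28.3]
opening: 0.385
grasp_force: 62.8
[-3.4351  3.5463 -0.1404]
rail side -0.2 [(np.float64(15.2), 64), (np.float64(35.6), 100)] [(np.float64(11.9), 22)]
rail side -0.18 [(np.float64(15.0), 67), (np.float64(35.5), 100)] [(np.float64(10.6), 29)]
rail side -0.15 [(np.float64(15.7), 65), (np.float64(32.2), 36)] []
rail side -0.1 [(np.float64(15.4), 70), (np.float64(33.4), 36)] [(np.float64(17.8), 20)]
near end [[(np.float64(15.7), 148)], [(np.float64(16.2), 144)]]
```

```bash
python3 - <<'E'
from chk import *
import chk
chk.o0=np.array([.663,.113])
cs=pickle.load(open("w8.pkl","rb"))
for t in(.02,.03,.04,.05,.06,.07,.075):
    print(t,"endrail/scene y-scan",scan(cs["scene"],F(-t,-.03,.045),F(-t,.012,.045)),"front/side z-scan",scan(cs["side"],F(0,-t,.02),F(0,-t,.068)),"end/side z",scan(cs["side"],F(-t,0,.02),F(-t,0,.068)))
print("wing end: side along x",scan(cs["side"],F(-.1,0,.03),F(-.05,0,.03)),"along y",scan(cs["side"],F(0,-.1,.03),F(0,-.05,.03)),"scene along x",scan(cs["scene"],F(-.1,-.002,.045),F(-.05,-.002,.045)))
E
```

```text
0.02 endrail/scene y-scan [(np.float64(19.2), 14), (np.float64(34.3), 69)] front/side z-scan [] end/side z [(np.float64(5.6), 47), (np.float64(20.0), 77), (np.float64(28.8), 65)]
0.03 endrail/scene y-scan [(np.float64(31.8), 154)] front/side z-scan [(np.float64(44.8), 21)] end/side z [(np.float64(6.4), 58), (np.float64(20.4), 73), (np.float64(32.0), 70)]
0.04 endrail/scene y-scan [(np.float64(31.8), 153)] front/side z-scan [] end/side z [(np.float64(21.0), 16), (np.float64(32.0), 15)]
0.05 endrail/scene y-scan [(np.float64(31.6), 154)] front/side z-scan [] end/side z [(np.float64(7.2), 41), (np.float64(43.9), 48)]
0.06 endrail/scene y-scan [(np.float64(31.7), 148)] front/side z-scan [] end/side z []
0.07 endrail/scene y-scan [(np.float64(24.0), 97), (np.float64(31.7), 148)] front/side z-scan [] end/side z [(np.float64(19.2), 29)]
0.075 endrail/scene y-scan [(np.float64(33.4), 139)] front/side z-scan [(np.float64(44.8), 17)] end/side z [(np.float64(18.4), 31), (np.float64(29.2), 36)]
wing end: side along x [(np.float64(22.9), 80), (np.float64(35.7), 13)] along y [(np.float64(29.6), 14)] scene along x [(np.float64(19.9), 34)]
```

Both force components rose together against a hard stop, and the wing edge is parallel to the end rail. I'll test the x contact on its own and ease the down-force.

```bash
python3 -m jog '[0.0015,0.0014,-0.003,0,0,0,1,0.0015,0.0014,-0.003,0,0,0,1,0.0015,0.0014,-0.003,0,0,0,1]'; python3 -m jog '[-0.0013,-0.0014,0,0,0,0,1,-0.0013,-0.0014,0,0,0,0,1,-0.0013,-0.0014,0,0,0,0,1]'; python3 -m jog '[0,0,0,0,0,0,1,0,0,0,0,0,0,1,0,0,0,0,0,0,1,0,0,0,0,0,0,1]'; python3 -c "
from bench import *;o=get_obs();print(o['torque'],abs(o['dq']).max())"
```

```text
time_s: 27.48
eef_pos: [0.6105, 0.0624, 0.0493]
eef_rot: [-0.002, 0.931, 0.364, -0.007]
wrist_force: [-22.1, -21.9, 14.4]
opening: 0.383
grasp_force: 61.0
time_s: 27.85
eef_pos: [0.6104, 0.0624, 0.0493]
eef_rot: [-0.001, 0.931, 0.364, -0.005]
wrist_force: [-14.7, -22.5, 7.4]
opening: 0.385
grasp_force: 60.6
time_s: 28.35
eef_pos: [0.6104, 0.0624, 0.0493]
eef_rot: [-0.001, 0.931, 0.364, -0.005]
wrist_force: [-14.9, -22.0, 9.1]
opening: 0.384
grasp_force: 60.6
[-3.18235605  2.22830014 -0.37962993] 0.0020262434361276
```

```bash
python3 -m jog '[0.0015,0.0014,0,0,0,0,1,0.003,0.0027,0,0,0,0,1,0.003,0.0027,0,0,0,0,1]'; python3 -m jog '[-0.001,-0.0009,0.001,0,0,0,1,-0.001,-0.0009,0.001,0,0,0,1,-0.001,-0.0009,0.001,0,0,0,1,-0.001,-0.0009,0.001,0,0,0,1]'
```

```text
time_s: 28.72
eef_pos: [0.6106, 0.0624, 0.0493]
eef_rot: [-0.002, 0.931, 0.365, -0.009]
wrist_force: [-31.8, -23.4, 22.4]
opening: 0.383
grasp_force: 62.4
time_s: 29.22
eef_pos: [0.6105, 0.0624, 0.0492]
eef_rot: [-0.002, 0.931, 0.365, -0.008]
wrist_force: [-30.7, -22.7, 24.6]
opening: 0.382
grasp_force: 62.5
```

```bash
python3 -m jog '[0.001,-0.0011,0,0,0,0,1,0.001,-0.0011,0,0,0,0,1,0.001,-0.0011,0,0,0,0,1,0.001,-0.0011,0,0,0,0,1]'
python3 - <<'E'
from chk import *
import chk
cs={n:camera(n) for n in("side","scene")}
for x in(-.2,-.15,-.1):print("rail side",x,scan(cs["side"],F(x,-.02,.07),F(x,.03,.07)))
chk.o0=np.array([.663,.113])
print([scan(cs["scene"],F(-t,-.03,.045),F(-t,.012,.045)) for t in(.03,.05,.07)])
print(hand_in())
E
```

```text
time_s: 29.72
eef_pos: [0.6106, 0.0624, 0.0492]
eef_rot: [-0.001, 0.931, 0.365, -0.008]
wrist_force: [-31.9, -29.3, 24.5]
opening: 0.386
grasp_force: 62.3
rail side -0.2 [(np.float64(15.6), 64), (np.float64(35.8), 101)]
rail side -0.15 [(np.float64(15.7), 65), (np.float64(32.7), 35)]
rail side -0.1 [(np.float64(15.6), 70), (np.float64(33.2), 37)]
[[(np.float64(18.2), 13), (np.float64(31.8), 156)], [(np.float64(31.6), 151)], [(np.float64(10.6), 21), (np.float64(31.7), 144)]]
the job is handed in; nothing more can be done
None
```

I handed the job in at about 30 s, and no verdict came back: by force and camera checks the end rail is home, and the corner bracket is seated in the inside corner, still gripped and pressed at about 30 N towards each rail. I did not measure the bystanders' positions at the end.

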